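# Refit the drying blower's control knob

### The arm

A 6-joint arm with a two-finger parallel gripper is mounted at the origin on the work surface. World frame = base frame: x ahead of the robot, y to its left, z up, the work surface at z = 0. Lengths are in m, angles in degrees, forces in N, time in s.
With the tool pointing down it reaches from about 0.4 to 0.825 m from the base axis. Payload 7 kg.
Tool frame: the origin (TCP) lies midway between the tips of the shut fingers; the grasp point (between the pads) lies 19 mm behind it (ctrl.grip_point_offset is the distance from the TCP to the grasp point, in m); x points along the fingers, y is the direction in which the jaws open and shut, and the axes are right-handed (so a half turn about x gives the same grasp; the last joint's range is limited). The gripper opens to 88 mm and grips with 3 to 60 N. Pads are 19 mm wide; open, the fingers measure 130 mm over their backs; the gripper's body (78 mm by 193 mm) begins 47 mm behind the grasp point.
Start: joints at [90.877, 20.546, 0.682, 0, -70.136, -16.507], TCP at [0.182, 0.65, 0.203] pointing down, gripper open.
Joint ranges: [-176.03, 176.03], [-82.01, 121.73], [-58.28, 71.71], [-173.87, 95.51], [-174.79, -0.11], [-173.66, 173.66]. Speed limits (degrees/s): [136.94, 136.94, 172.46, 180, 180, 180].

### API

Orientations are given as [roll, pitch, yaw] about the fixed x, y, z axes, in that order (R = Rz(yaw) Ry(pitch) Rx(roll)).
In Python, from plant import ctrl gives the robot as it stands.
- The arm moves only by the tool drive_tool, never from a script. Its argument "plan" is a list of rows, each a list of 3 entries, a list of its own where there are three numbers: the shift along the tool's x, y, z in m, then the turn, a rotation vector about the tool's x, y, z in degrees, then the opening, from 0 (shut) to 1 (fully open). In form: [[[dx, dy, dz], [wx, wy, wz], grip], ...]. A call has 1 to 20 rows; each row is the pose to reach, as a shift and turn from the pose measured when the call began, along the tool's axes at that moment; what a row does not reach only later rows make up. A row lasts 1/12 s, in which the tool goes at most 41.7 mm and 7.16 degrees, less where a joint would pass 70% of its speed; a pose out of reach is approached as far as the arm can. A call with a gripper value outside its range is refused whole. The fingers move at their own pace and stop on an object; the grip force is fixed at half the most. Time passes only in rows, so rows that repeat a pose let the fingers close. It gives the time, the measured TCP pose, the force and the opening at its end, in the units of the state.
- ctrl.get_obs(): the state, without advancing time (a new reading comes with each control period).
- ctrl.snapshot(name): name is "scene" or "top" or "wrist"; returns the picture (384x512x3 uint8, blue, green, red); there is no depth.
- ctrl.get_calibration(name): a dict with "fx", "fy", "cx", "cy" (pixels), "dist_coeffs" ([k1, k2, p1, p2, k3] as OpenCV has them; the pictures are not rectified), "R" (3x3) and "t" (3): a world point X has camera coordinates R X + t. Camera axes: x right, y down, z forward; pixel columns grow to the right and rows downward; lengths in m; the calibration is good to about 2 mm. A picture is of the moment at which its call begins: read the wrist's pose just before it. get_calibration takes no time and is no camera call; for the wrist camera it gives the pose at the moment of the call.
- ctrl.close_job(): hands the job in, once; it reports no verdict.
Trained networks look in the newest picture that a camera, given by its name, has taken for a name from the list of things; names that differ only in an ending like _2 or _b are one class to them, and where a whole thing is asked for, a point or a joint stands for the part that bears it (a point fixed in the world has none). Each returns a list of dicts, best first, with "confidence" (0 to 1); they miss things now and then, are a little off and sometimes report something else, mostly with a low value. They report only what shows in the picture. A call takes as long as a camera call. They do not tell look-alikes from the thing itself.
- ctrl.cut_out(camera, name): "pixels" (384x512 bool, what is visible of it) and "pixel" ([column, row] in pixels, amid what is visible of it).
- ctrl.landmark_of(camera, name): "pixel" ([column, row] in pixels: a listed point, or the origin of a listed thing).
The state is a dict: "clock": time; "joint_pos": joint angles; "qvel": joint speeds; "tau": joint torques, N m; "tool_pos": TCP position; "orientation": TCP orientation; "force": force on the tool from outside, world axes, zero at the start; "moment": the same for the moment, N m; "opening": finger opening in m.
Only numpy, scipy, OpenCV 4.12 (cv2) and the standard library are available. Lean on these libraries where they do the work, as an engineer would, in place of code of your own. Each camera call takes 0.05 s, during which the arm holds its last target. There are 200 camera calls.

### The job

The bench drying blower has lost its control knob. Pick the black knob up, find by gentle feel how its flat-sided bore fits the D-shaped spindle on top of the green blower, and push it straight on until it snaps fully home; then turn it clockwise until its white pointer meets the red mark and let go. Press gently, never driving the sprung spindle down onto its hard stop, and leave the sherd, cone, bottle base and spatula where they are.

Things in the scene. Friction and masses are not known exactly. Their poses are not given: they have to be found in the camera images.
- knob: Loose black knob, 40 to 85 g, standing upright on the steel counter. Origin: centre of its underside; z up, x towards its pointer (white stripe). Round skirt 45 mm across, 0 to 24 mm high; on it a bar grip 44 mm long (along x), 14 mm wide (along y), from 24 to 44 mm high: grip across the bar.
- bore (a point): Mouth of the knob's D-shaped bore, in its underside on the axis (the knob's origin and axes). Bore 21.2 mm across, its flat 5.5 mm from the axis on the pointer's side (+x). The bore's wall is 5 mm deep, hollow above up to 20 mm.
- pointer (a point): Top outer end of the knob's white pointer stripe, 22 mm from the knob's axis along its +x, 44 mm above its underside; carried by the knob.
- blower: Green bench drying blower, fixed to the counter, 170 x 170 mm, 85 mm high, with a white dial on top and an upright D-spindle in the dial's middle. Origin: centre of its underside; z up; x points from the spindle to the red mark.
- spindle_tip (a point): Tip of the bright D-spindle, on its axis, 18 mm above the collar; axes as the blower's. Spindle 20 mm across, flat 5 mm from the axis, round back bevelled 1.5 mm at the tip. Its turn is NOT measured: the flat faces 0.3 to 2.0 rad anticlockwise (from above) of blower +x. The knob goes on only with its pointer within about 0.1 rad of the flat; else it stands on the tip till turned, then drops.
- collar (a point): Top of the dark collar, 28 mm across, at the spindle's foot, 96 mm above the counter; axes as the blower's. Knob fully home: its origin here. Collar and spindle are sprung: they sink up to 8 mm, from 5 N to 21 N, then hit a hard stop. Sprung catches on the spindle resist by about 9 N (14 N if badly aligned) from 12 mm above the collar down, and snap out over the bore's wall in the last 3 mm.
- red_mark (a point): Middle of the red mark on the dial, 41 mm from the spindle's axis along blower +x, on the blower's top (85 mm high). Once fitted, the spindle turns with the knob, stiffly (0.12 N m), between 2.5 rad anticlockwise and 0.4 rad clockwise of the mark.
- sherd: Curved terracotta sherd with black figures, about 74 x 72 mm, 13 mm high, lying on the counter: leave alone. Origin at its underside's middle.
- cone: Cream plaster support cone, 64 mm across its foot, 75 mm high: leave alone. Origin under its centre.
- bottle_base: Squat open base of a brown glass bottle, 72 mm across, 38 mm high: leave alone. Origin under its centre.
- spatula: Steel spatula 200 mm long, lying on the counter: leave alone. Origin under its middle; x along it towards the blade.
Things that resemble listed ones, but are neither listed nor needed, are in the scene too. There is more than one size of the knob; the one meant has the size given above.

How it is judged (in metres and radians):
On the way, in this order (a step that is already met when the one before it is completed fails the run):
1. the knob is pushed fully home on the spindle (underside within 1.8 mm of the collar, on the axis) (z of knob in the frame of collar between -0.002 and 0.0018 m and horizontal distance between knob and collar below 0.0025 m and angle between knob's own z axis and vertical below 0.12 rad), for 0.2 s.
2. the knob, still home, is turned so that its pointer is within 8 degrees of the red mark (all of step 1 and angle between the x axis of knob and the x axis of blower, either way round below 0.14 rad and x of pointer in the frame of blower above 0 m), for 0.2 s.
At the end, for the whole second after the job is handed in: The knob is at rest, snapped fully home (underside within 1.8 mm of the collar, within 2.5 mm of the axis, upright), with its pointer within 8 degrees of the red mark, and the sherd, cone, bottle base and spatula are within 20 mm of where they were (all of step 2 and linear speed of knob below 0.02 m/s and angular speed of knob below 0.1 rad/s and distance of each of sherd, cone, bottle_base, spatula from where it was at the start of the episode below 0.02 m); the robot touches nothing.
It fails at once if the sprung spindle is driven down onto its hard stop (sunk 7.5 mm or more of its 8 mm) (z of collar in the frame of blower below 0.0885 m).
It fails at once if the blower is loaded roughly, with contact forces of more than 60 N in all (contact force between anything else and blower above 60 N).
It fails at once if the sherd, cone, bottle base or spatula is moved more than 20 mm (distance of any of sherd, cone, bottle_base, spatula from where it was at the start of the episode above 0.02 m).
It also fails if it takes over 67 s, if anything falls off the work surface, if the arm or the gripper's body presses on something with over 40 N, if the wrist force passes 120 N, or if a joint passes its speed limit or range.

## Working session

There is one attempt and no reset: what is moved stays moved. The work goes in short steps, Python scripts to look and compute and a tool call to move; the robot and the scene stay as the last step left them, time stands still between calls to the robot, and variables do not carry over. Pictures are saved under pics/ and viewed, about 8 in all and at most 12, crops included, and the job is handed in when it is done.

Besides the shell and the picture viewer there is one more tool, called after "Request:" as name(argument=value, ...) on one line, values as JSON. drive_tool: Moves the arm, as the interface text tells. Its arguments: {"type":"object","properties":{"plan":{"type":"array","items":{"type":"array"}}},"required":["plan"]}

```bash
mkdir -p pics; ls; cat > h.py <<'E'
import numpy as np, cv2
from plant import ctrl
def ray(cam,px):
    c=ctrl.get_calibration(cam);K=np.array([[c['fx'],0,c['cx']],[0,c['fy'],c['cy']],[0,0,1.]])
    u=cv2.undistortPoints(np.array([[px]],float),K,np.array(c['dist_coeffs'],float))[0,0]
    R=np.array(c['R']);t=np.array(c['t']).ravel()
    return -R.T@t, R.T@np.array([u[0],u[1],1])
def atz(cam,px,z):
    o,d=ray(cam,px);return o+d*(z-o[2])/d[2]
def proj(cam,X):
    c=ctrl.get_calibration(cam);K=np.array([[c['fx'],0,c['cx']],[0,c['fy'],c['cy']],[0,0,1.]])
    R=np.array(c['R'],float);return cv2.projectPoints(np.array(X,float).reshape(-1,1,3),cv2.Rodrigues(R)[0],np.array(c['t'],float).ravel(),K,np.array(c['dist_coeffs'],float))[0].reshape(-1,2)
E
python3 - <<'E'
from h import *
np.set_printoptions(precision=4,suppress=True)
ims=[]
for n in ("scene","top"):
    im=ctrl.snapshot(n);cv2.imwrite(f"pics/{n}0.png",im);ims.append(im)
    zs=dict(knob=0,pointer=.044,spindle_tip=.114,collar=.096,red_mark=.085,blower=0,sherd=0,cone=0,bottle_base=0,spatula=0)
    for k,z in zs.items():
        for r in ctrl.landmark_of(n,k)[:4]:
            print(n,k,np.round(r['pixel'],1),round(r['confidence'],2),atz(n,r['pixel'],z))
big=np.vstack(ims); cv2.imwrite("pics/both.png",big)
print(ctrl.get_obs())
E
```

```text
pics
scene knob [262.4 245.3] 0.85 [ 0.6561 -0.0522  0.    ]
scene knob [295.9 295. ] 0.75 [ 0.7915 -0.0885  0.    ]
scene knob [241.8 222.9] 0.66 [ 0.5748 -0.0419  0.    ]
scene pointer [244.8 210.1] 0.75 [ 0.5848 -0.0405  0.044 ]
scene pointer [267.6 224.7] 0.59 [ 0.6506 -0.0337  0.044 ]
scene spindle_tip [312.4 137.6] 0.61 [0.5496 0.1992 0.114 ]
scene collar [311. 147.] 0.44 [0.5576 0.1881 0.096 ]
scene red_mark [322.7 156. ] 0.64 [0.5916 0.1936 0.085 ]
scene blower [309.2 175.2] 0.66 [0.5487 0.2027 0.    ]
scene blower [259.6 244. ] 0.53 [ 0.6495 -0.0542  0.    ]
scene blower [308.8 136.1] 0.36 [0.4141 0.3426 0.    ]
scene sherd [188.2 217.3] 0.65 [ 0.4814 -0.1227  0.    ]
scene cone [190.3 289.2] 0.56 [ 0.653  -0.2305 -0.    ]
scene bottle_base [104.2 261.2] 0.55 [ 0.4816 -0.3243  0.    ]
scene spatula [296.5 292.9] 0.94 [ 0.7888 -0.0843  0.    ]
top knob [270.3 194.6] 0.79 [ 0.6496 -0.0543  0.    ]
top knob [267.4 221.7] 0.66 [ 0.5788 -0.0458  0.    ]
top knob [240.6 184.4] 0.41 [0.6775 0.0233 0.    ]
top pointer [259.1 188.4] 0.85 [ 0.6601 -0.0256  0.044 ]
top pointer [339.9 1
[... 246 characters left out ...]
202  0.085 ]
top blower [178.8 235.2] 0.78 [0.5465 0.1836 0.    ]
top cone [337.8 195.2] 0.95 [ 0.646  -0.2307  0.    ]
top bottle_base [377.1 260.3] 0.59 [ 0.4771 -0.3253  0.    ]
top spatula [281. 146.] 0.8 [ 0.7794 -0.0845  0.    ]
{'clock': 1.1, 'joint_pos': array([ 90.8773,  20.5437,   0.681 ,  -0.0014, -70.1343, -16.5071]), 'qvel': array([ 0.0361, -0.0387,  0.0241,  0.0289,  0.0074, -0.0641]), 'tau': array([ -0.0022, -58.2393,  29.3299,   7.0027,   0.0124,  -0.    ]), 'tool_pos': array([0.1819, 0.65  , 0.203 ]), 'orientation': array([-50.5187,  89.9967, 113.8511]), 'force': array([ 0.3243, -0.4095, -0.4661]), 'moment': array([-0.0513, -0.0214, -0.0075]), 'opening': 0.08788279819347254}
```

View pics/top0.png

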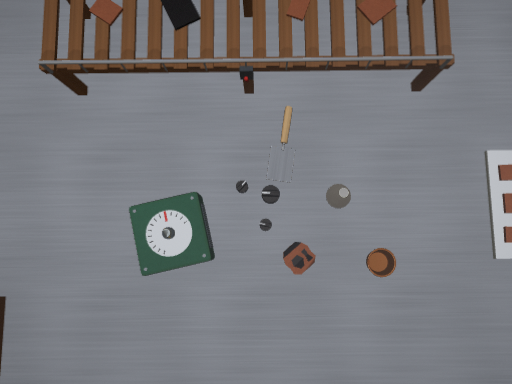

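View pics/scene0.png

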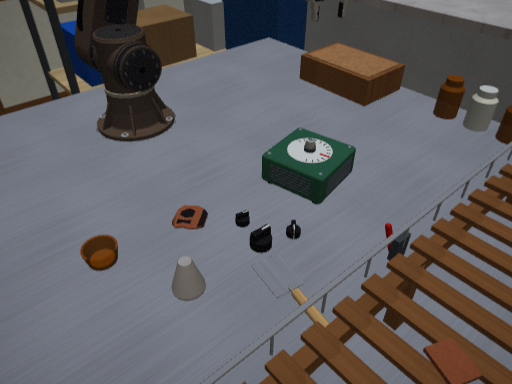

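The top view shows three black knobs: a large one at (270,194), and small ones at (242,186) and (266,225). The blower's spindle is at about (168,233) and the red mark at (165,216). I'll check the knob sizes in a crop.

```bash
python3 - <<'E'
from h import *
np.set_printoptions(precision=4,suppress=True)
im=ctrl.snapshot("top"); s=ctrl.snapshot("scene")
for n in ("top","scene"):
  for r in ctrl.cut_out(n,"knob")[:5]:
    m=r['pixels'];ys,xs=np.where(m);print(n,r['confidence'],np.round(r['pixel']),m.sum(),xs.min(),xs.max(),ys.min(),ys.max(),atz(n,r['pixel'],.024))
a=cv2.resize(im[170:240,225:295],None,fx=5.7,fy=5.7,interpolation=cv2.INTER_CUBIC)
b=cv2.resize(im[190:275,125:217],None,fx=4.34,fy=4.34,interpolation=cv2.INTER_CUBIC)
b=cv2.resize(b,(399,399))
cv2.imwrite("pics/c1.png",np.hstack([a,b]))
# predicted skirt outline of 45mm at each knob
for p in ([270.5,194],[266,225],[242,186]):
    c=atz("top",p,.024);e=proj("top",[c+[0,.0225,0],c-[0,.0225,0]]);print(p,c,e[:,0])
E
```

```text
top 0.81 [272. 193.] 273 262 279 185 203 [ 0.6504 -0.0582  0.024 ]
top 0.68 [264. 224.] 112 260 271 219 230 [ 0.5713 -0.0377  0.024 ]
top 0.68 [241. 186.] 83 237 246 182 191 [0.6697 0.0207 0.024 ]
scene 0.7 [243. 217.] 189 236 249 211 227 [ 0.5816 -0.0439  0.024 ]
scene 0.68 [262. 241.] 476 250 271 226 251 [ 0.6633 -0.0592  0.024 ]
scene 0.63 [100. 252.] 1007 81 117 235 270 [ 0.4774 -0.3249  0.024 ]
scene 0.62 [296. 229.] 215 286 300 220 239 [0.6841 0.0183 0.024 ]
scene 0.29 [308. 163.] 4742 261 354 128 204 [0.5333 0.2131 0.024 ]
[270.5, 194] [ 0.6482 -0.0544  0.024 ] [261.695 279.306]
[266, 225] [ 0.5692 -0.0419  0.024 ] [257.1091 274.8918]
[242, 186] [0.6696 0.0184 0.024 ] [233.2192 250.7809]
```

View pics/c1.png

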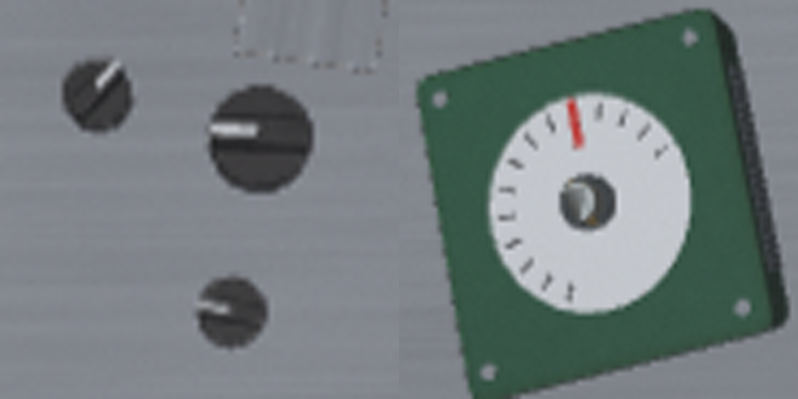

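The crop settles it. The large knob at top px (270,194) spans 18 px, matching 45 mm, and its pointer faces roughly +y. The other two are about 12 px, so too small. Next I'll work out the move, stopping above the blower to look with the wrist camera.

```bash
cat >> h.py <<'E'
from scipy.spatial.transform import Rotation as Ro
np.set_printoptions(precision=4,suppress=True)
def tool():
    o=ctrl.get_obs();return np.array(o['tool_pos']),Ro.from_euler('xyz',o['orientation'],degrees=True),o
def down(psi): # tool x down, tool z heading psi
    return Ro.from_euler('z',psi,degrees=True)*Ro.from_euler('y',90,degrees=True)
def goal(p,psi):
    t,R,o=tool();print('shift',R.inv().apply(np.array(p)-t),'turn',(R.inv()*down(psi)).as_rotvec(degrees=True))
def psi():
    t,R,o=tool();z=R.as_matrix()[:,2];return np.degrees(np.arctan2(z[1],z[0]))
E
python3 - <<'E'
from h import *
c=ctrl.get_calibration("wrist");R=np.array(c['R']);t=np.array(c['t']);p,Q,o=tool()
print(psi(),"cam in tool",Q.inv().apply(-R.T@t-p),"axis",Q.inv().apply(R.T@[0,0,1]),'right',Q.inv().apply(R.T@[1,0,0]),c['fx'],c['cx'],c['cy'])
goal([.55,.19,.30],90)
goal([.50,.19,.30],90)
E
```

```text
164.37064059139783 cam in tool [-0.1818 -0.0001 -0.0688] axis [ 0.9669 -0.0007  0.2553] right [ 0.0009  1.     -0.0007] 303.40292676416647 260.70019999958686 191.8507443769497
shift [-0.0971  0.3438 -0.4785] turn [74.3706 -0.0006 -0.0007]
shift [-0.0971  0.3573 -0.4303] turn [74.3706 -0.0006 -0.0007]
```

Request:
drive_tool(plan=[[[0,0.0229,-0.032],[7,0,0],1],[[0,0.0458,-0.064],[14,0,0],1],[[0,0.0688,-0.0957],[21,0,0],1],[[0,0.0917,-0.1276],[28,0,0],1],[[0,0.1146,-0.16],[35,0,0],1],[[0,0.1375,-0.1914],[42,0,0],1],[[0,0.16,-0.2233],[49,0,0],1],[[0,0.1834,-0.255],[56,0,0],1],[[0,0.2063,-0.287],[63,0,0],1],[[0,0.2292,-0.319],[70,0,0],1],[[0,0.252,-0.351],[74.4,0,0],1],[[0,0.275,-0.383],[74.4,0,0],1],[[0,0.298,-0.415],[74.4,0,0],1],[[0,0.321,-0.447],[74.4,0,0],1],[[0,0.344,-0.478],[74.4,0,0],1],[[0,0.344,-0.478],[74.4,0,0],1],[[0,0.344,-0.478],[74.4,0,0],1],[[0,0.344,-0.478],[74.4,0,0],1]])

```text
clock: 2.8
tool_pos: [0.5495, 0.1897, 0.2029]
orientation: [65.1, 90.0, 155.0]
force: [-0.3, 0.4, 0.9]
opening: 0.0875
```

```bash
python3 - <<'E'
from h import *
im=ctrl.snapshot("wrist")
for k,z in dict(spindle_tip=.114,collar=.096,red_mark=.085,blower=0).items():
    for r in ctrl.landmark_of("wrist",k)[:2]:
        print(k,np.round(r['pixel'],1),round(r['confidence'],2),atz("wrist",r['pixel'],z))
print(tool()[0],psi(),ctrl.get_obs()['force'])
big=cv2.resize(im,(768,576),interpolation=cv2.INTER_CUBIC); cv2.imwrite("pics/w1.png",big); cv2.imwrite("pics/w1raw.png",im)
# white dial centre: fit ellipse
hsv=cv2.cvtColor(im,cv2.COLOR_BGR2HSV);m=((hsv[...,2]>150)&(hsv[...,1]<40)).astype(np.uint8)
cs,_=cv2.findContours(m,cv2.RETR_EXTERNAL,cv2.CHAIN_APPROX_NONE);c=max(cs,key=cv2.contourArea)
e=cv2.fitEllipse(cv2.convexHull(c));print(e,atz("wrist",e[0],.0855))
r=((hsv[...,0]<8)|(hsv[...,0]>172))&(hsv[...,1]>130)&(hsv[...,2]>100);n,l,s,ce=cv2.connectedComponentsWithStats(r.astype(np.uint8))
for i in range(1,n):
    if s[i,4]>15: print('red',s[i],ce[i],atz("wrist",ce[i],.085))
E
```

```text
spindle_tip [257.4 187.4] 0.87 [0.5524 0.1897 0.114 ]
collar [261.  182.1] 0.68 [0.549  0.1891 0.096 ]
collar [261.  171.3] 0.51 [0.5491 0.1784 0.096 ]
red_mark [218.6 188.9] 0.65 [0.5923 0.199  0.085 ]
blower [261.9 171.2] 0.76 [0.5479 0.197  0.    ]
[0.549  0.191  0.2032] 90.07079944823691 [-0.6421  0.2969 -0.6616]
((264.88262939453125, 95.52188873291016), (356.5421142578125, 602.273193359375), 91.42787170410156) [0.5456 0.108  0.0855]
red [208 187  23   8  96] [219.2292 190.4375] [0.5917 0.2006 0.085 ]
```

View pics/w1.png

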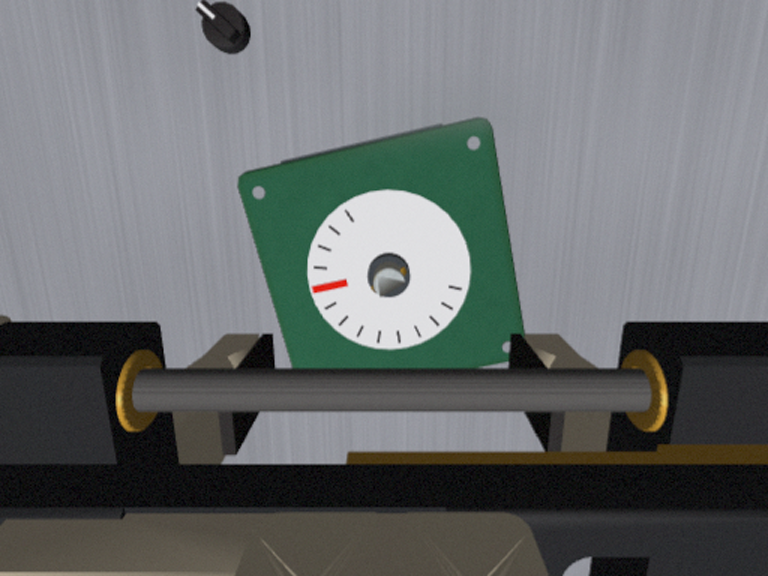

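The wrist view shows the dial centred at (259,180) px with the D-spindle in its middle. The red mark is at (219,190), on the +x side. I'll zoom on the spindle for an estimate of the flat.

```bash
python3 - <<'E'
from h import *
im=cv2.imread("pics/w1raw.png")
g=im[120:240,195:320];hsv=cv2.cvtColor(g,cv2.COLOR_BGR2HSV);m=((hsv[...,2]>150)&(hsv[...,1]<60)).astype(np.uint8)
cs,_=cv2.findContours(m,cv2.RETR_EXTERNAL,cv2.CHAIN_APPROX_NONE);c=max(cs,key=cv2.contourArea)+[195,120]
pts=np.array([atz("wrist",p.ravel(),.0855)[:2] for p in cv2.convexHull(c)])
A=np.c_[2*pts,np.ones(len(pts))];s=np.linalg.lstsq(A,(pts**2).sum(1),rcond=None)[0];print('dial',s[:2],np.sqrt(s[2]+s[0]**2+s[1]**2))
d=atz("wrist",[219.2,190.4],.085)[:2]-s[:2];print('mark',np.hypot(*d),np.degrees(np.arctan2(d[1],d[0])))
print('tip/collar px',proj("wrist",[[s[0],s[1],.114],[s[0],s[1],.096]]))
cv2.imwrite("pics/c2.png",cv2.resize(im[162:204,236:282],None,fx=13,fy=13,interpolation=cv2.INTER_CUBIC))
E
```

```text
dial [0.5513 0.1913] 0.055125587769840126
mark 0.041463160423592854 12.9293997737334
tip/collar px [[258.5259 188.6911]
 [258.6746 184.1522]]
```

View pics/c2.png

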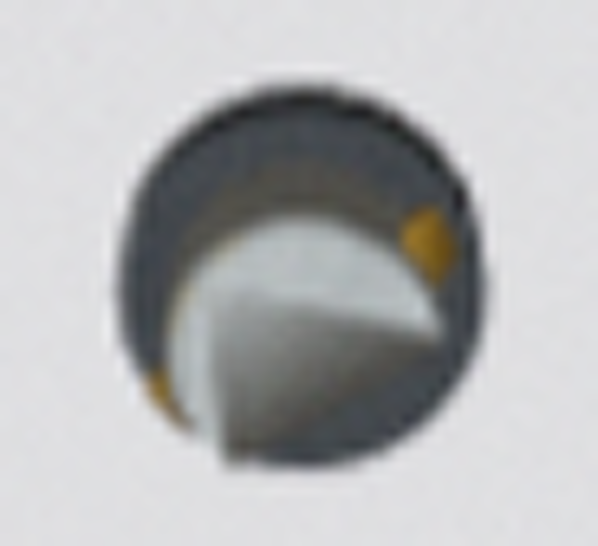

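The flat's chord runs from (440,335) to (230,460) in the crop, and the line of the catches agrees with it. That puts the flat's normal at about 120° in the world. The mark is at about 13°, so the flat is about 1.87 rad anticlockwise of it, within the stated range. Now to the knob.

Request:
drive_tool(plan=[[[0,-0.014,-0.035],[0,0,0],0.4],[[0,-0.028,-0.07],[0,0,0],0.4],[[0.01,-0.042,-0.105],[0,0,0],0.4],[[0.02,-0.056,-0.14],[0,0,0],0.4],[[0.03,-0.07,-0.175],[0,0,0],0.4],[[0.04,-0.084,-0.21],[0,0,0],0.4],[[0.053,-0.099,-0.245],[0,0,0],0.4],[[0.053,-0.099,-0.245],[0,0,0],0.4],[[0.053,-0.099,-0.245],[0,0,0],0.4],[[0.053,-0.099,-0.245],[0,0,0],0.4]])

```text
clock: 3.88
tool_pos: [0.6483, -0.0534, 0.15]
orientation: [6.8, 90.0, 96.9]
force: [-0.4, 1.0, -0.1]
opening: 0.0356
```

```bash
python3 - <<'E'
from h import *
im=ctrl.snapshot("wrist")
for k,z in dict(knob=0.0,pointer=.044).items():
    for r in ctrl.landmark_of("wrist",k)[:3]:
        print(k,np.round(r['pixel'],1),round(r['confidence'],2),atz("wrist",r['pixel'],z))
for r in ctrl.cut_out("wrist","knob")[:2]:
    m=r['pixels'];ys,xs=np.where(m);print(r['confidence'],m.sum(),xs.min(),xs.max(),ys.min(),ys.max())
print(tool()[0],psi(),ctrl.get_obs()['force'],ctrl.get_obs()['opening'])
cv2.imwrite("pics/w2raw.png",im);cv2.imwrite("pics/w2.png",cv2.resize(im[100:260,155:365],None,fx=3.7,fy=3.7,interpolation=cv2.INTER_CUBIC))
E
```

```text
knob [328.1 186.8] 0.87 [ 0.5729 -0.039   0.    ]
knob [239.4 237.8] 0.77 [0.6739 0.0236 0.    ]
knob [258.7 173.8] 0.68 [ 0.6513 -0.0536  0.    ]
pointer [231.  238.3] 0.84 [0.6792 0.0052 0.044 ]
pointer [258.4 205.1] 0.66 [ 0.6512 -0.0306  0.044 ]
pointer [327.8 209.1] 0.62 [ 0.5818 -0.0268  0.044 ]
0.88 749 315 345 174 208
0.88 456 229 254 225 244
[ 0.6485 -0.0524  0.151 ] 90.18934234242403 [-0.5695 -0.0753  0.4391] 0.035022746798327946
```

View pics/w2.png

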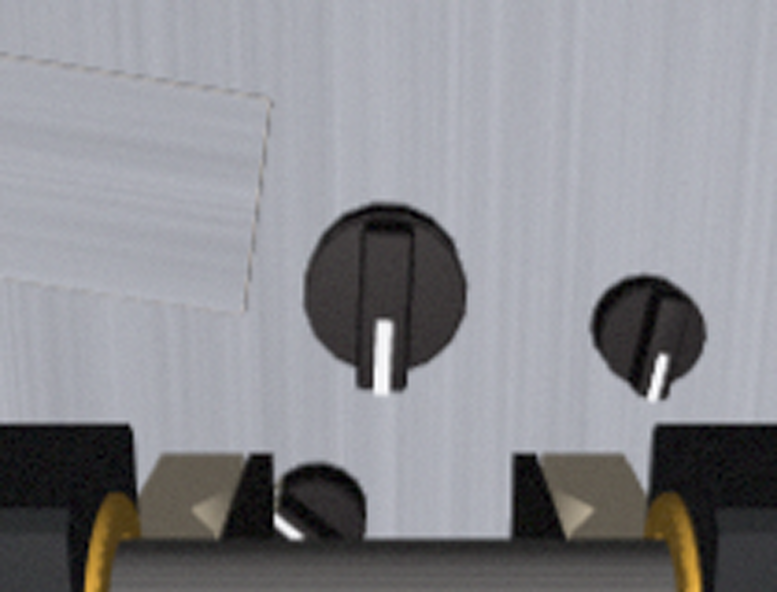

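The large knob is in the middle of the view with its bar vertical. The bar's top face runs from (388,230) to (382,390) in the crop, and the white pointer is at the bottom (+y).

```bash
python3 - <<'E'
from h import *
a=atz("wrist",[155+388/3.7,100+231/3.7],.044);b=atz("wrist",[155+382/3.7,100+390/3.7],.044)
d=b-a;print(a,b,np.hypot(*d[:2]),np.degrees(np.arctan2(d[1],d[0])),(a+b)/2)
for x in ([155+305/3.7,100+285/3.7],[155+465/3.7,100+285/3.7]): print(atz("wrist",x,.024))
m=(a+b)/2;goal([m[0],m[1],.025],88)
E
```

```text
[ 0.6499 -0.0735  0.044 ] [ 0.6513 -0.0303  0.044 ] 0.043235756302422414 88.0444042210856 [ 0.6506 -0.0519  0.044 ]
[ 0.6732 -0.0548  0.024 ]
[ 0.6283 -0.055   0.024 ]
shift [ 0.126  -0.0019  0.0004] turn [2.1893 0.0329 0.0865]
```

Request:
drive_tool(plan=[[[0.035,-0.001,0],[2.2,0,0],0.4],[[0.07,-0.002,0.0004],[2.2,0,0],0.4],[[0.1,-0.002,0.0004],[2.2,0,0],0.4],[[0.115,-0.002,0.0004],[2.2,0,0],0.4],[[0.121,-0.002,0.0004],[2.2,0,0],0.4],[[0.125,-0.002,0.0004],[2.2,0,0],0.4],[[0.125,-0.002,0.0004],[2.2,0,0],0.4]])

```text
clock: 4.67
tool_pos: [0.6511, -0.0513, 0.0264]
orientation: [-75.5, 89.9, 12.6]
force: [0.4, 0.2, -0.9]
opening: 0.0348
```

Request:
drive_tool(plan=[[[0,0,0],[0,0,0],0],[[0,0,0],[0,0,0],0],[[0,0,0],[0,0,0],0],[[0,0,0],[0,0,0],0],[[0,0,0],[0,0,0],0],[[0,0,0],[0,0,0],0],[[0,0,0],[0,0,0],0]])

```text
clock: 5.25
tool_pos: [0.6511, -0.0513, 0.0266]
orientation: [-75.7, 89.9, 12.4]
force: [0.3, -0.2, 0.2]
opening: 0.0006
```

The jaws shut fully with nothing between them, so I need a look.

```bash
python3 - <<'E'
from h import *
w=ctrl.snapshot("wrist");t=ctrl.snapshot("top");s=ctrl.snapshot("scene")
cv2.imwrite("pics/w3raw.png",w)
A=cv2.resize(w,(512,384));B=cv2.resize(t[150:250,200:320],(288,240),interpolation=cv2.INTER_CUBIC);C=cv2.resize(s[180:280,200:320],(288,240),interpolation=cv2.INTER_CUBIC)
cv2.imwrite("pics/m3.png",np.hstack([np.vstack([A,np.zeros((96,512,3),np.uint8)]),np.vstack([B,C])]))
print(ctrl.get_obs()['opening'])
E
```

```text
0.0003876356384454488
```

View pics/m3.png

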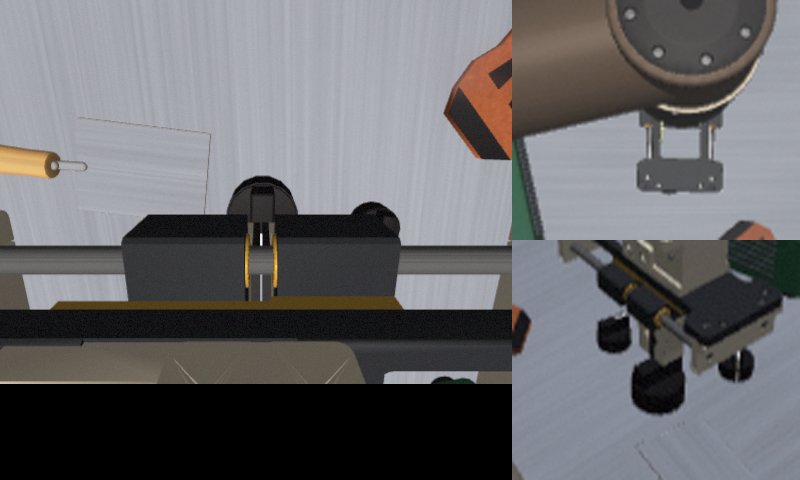

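```bash
python3 - <<'E'
from h import *
p,Q,o=tool();print(p,psi())
for n in("scene","wrist"):
    print(n,proj(n,[p,[.6506,-.0519,.044],[.6506,-.0519,.024],[.6506,-.0303,.044],[.6506,-.0735,.044],[.6506,-.0519,0]]))
w=cv2.imread("pics/w3raw.png");s=cv2.imread("pics/m3.png")
sc=ctrl.snapshot("scene")
A=cv2.resize(w[160:300,195:330],(579,600),interpolation=cv2.INTER_CUBIC)
print(ctrl.landmark_of("scene","knob")[:3])
cv2.imwrite("pics/c3.png",np.hstack([cv2.resize(w[165:265,215:315],(400,400),interpolation=cv2.INTER_CUBIC),cv2.resize(sc[205:265,230:290],(400,400),interpolation=cv2.INTER_CUBIC)]))
E
```

```text
[ 0.6511 -0.0513  0.0264] 88.04258943124236
scene [[261.2512 234.8554]
 [260.9695 228.7104]
 [260.8838 235.6827]
 [268.8273 223.977 ]
 [252.9038 233.5692]
 [260.7843 243.7827]]
wrist [[261.026  222.761 ]
 [261.7541 232.6022]
 [261.741  220.5893]
 [262.9281 266.1987]
 [260.5038 196.8222]
 [261.7284 208.9772]]
[{'pixel': [260.6, 246.5], 'confidence': 0.94}, {'pixel': [292.0, 231.6], 'confidence': 0.63}, {'pixel': [239.8, 224.1], 'confidence': 0.61}]
```

View pics/c3.png

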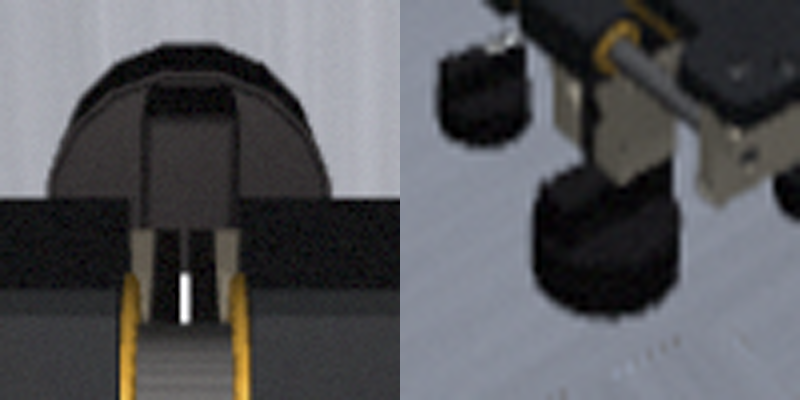

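```bash
python3 - <<'E'
from h import *
p,Q,o=tool();print(o['opening'],o['force'],o['moment'])
for h in (0,.01,.019,.03,.04,.06):
    print(h,proj("wrist",[p+Q.apply([-h,0,s]) for s in(-.0095,.0095)]).ravel(), proj("wrist",[p+Q.apply([-h,s,-.0095]) for s in(-.007,.007)])[:,0])
E
```

```text
0.00045449439388430555 [-0.2801  0.2122  0.3469] [ 0.0839 -0.0517 -0.0072]
0 [261.1012 208.5915 261.0718 236.6408] [249.9734 272.2296]
0.01 [261.107  213.7823 261.0759 243.1528] [249.3856 272.8291]
0.019 [261.1128 218.9514 261.0801 249.6206] [248.8003 273.4261]
0.03 [261.1208 226.0238 261.0857 258.4422] [247.9995 274.2429]
0.04 [261.129  233.3108 261.0915 267.4985] [247.1744 275.0845]
0.06 [261.1489 251.0658 261.1054 289.4251] [245.1639 277.1352]
```

```bash
python3 - <<'E'
from h import *
print(ctrl.grip_point_offset)
p,Q,o=tool()
for h in (0,.01,.02,.026):
    P=proj("scene",[p+Q.apply([-h,s,z]) for s in(-.007,.007) for z in(-.0095,.0095)])
    print(h,((P-[230,205])*6.667+[400,0]).round().tolist())
E
```

```text
0.0188
0 [[599.0, 225.0], [646.0, 198.0], [570.0, 200.0], [618.0, 173.0]]
0.01 [[599.0, 202.0], [647.0, 175.0], [570.0, 177.0], [618.0, 150.0]]
0.02 [[599.0, 178.0], [647.0, 151.0], [570.0, 153.0], [618.0, 127.0]]
0.026 [[599.0, 164.0], [648.0, 137.0], [570.0, 139.0], [618.0, 112.0]]
```

Both cameras put the real finger ends about 25 mm above the reported TCP, so the jaws closed above the bar. I'll reopen and feel down in small steps for the skirt.

Request:
drive_tool(plan=[[[0,0,0],[0,0,0],0.4],[[0,0,0],[0,0,0],0.4],[[0,0,0],[0,0,0],0.4],[[0,0,0],[0,0,0],0.4],[[0,0,0],[0,0,0],0.4],[[0.002,0,0],[0,0,0],0.4],[[0.004,0,0],[0,0,0],0.4],[[0.004,0,0],[0,0,0],0.4]])

```text
clock: 6.17
tool_pos: [0.6507, -0.0514, 0.0218]
orientation: [-70.2, 89.9, 17.8]
force: [-0.4, 0.4, -0.4]
opening: 0.0346
```

```bash
python3 - <<'E'
from h import *
p,Q,o=tool();w=ctrl.snapshot("wrist");s=ctrl.snapshot("scene")
print(p,o['force'],o['opening'])
cv2.imwrite("pics/c4.png",np.hstack([cv2.resize(w[155:275,200:320],(400,400),interpolation=cv2.INTER_CUBIC),cv2.resize(s[205:265,230:290],(400,400),interpolation=cv2.INTER_CUBIC)]))
E
```

```text
[ 0.6507 -0.0514  0.0218] [-0.4325  0.3626 -0.4471] 0.0345872945952525
```

View pics/c4.png

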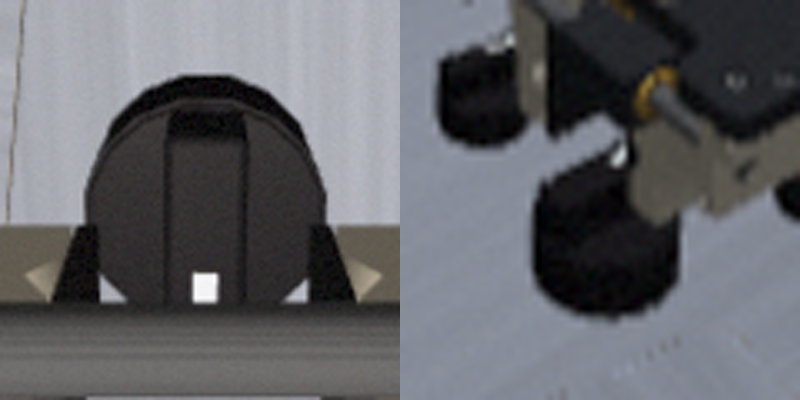

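There's no contact at a reported z of 21.8 mm, below the skirt's 24 mm top, so the tips do sit higher than reported. I'll keep feeling down.

Request:
drive_tool(plan=[[[0.003,0,0],[0,0,0],0.4],[[0.006,0,0],[0,0,0],0.4],[[0.009,0,0],[0,0,0],0.4],[[0.012,0,0],[0,0,0],0.4],[[0.014,0,0],[0,0,0],0.4],[[0.014,0,0],[0,0,0],0.4]])

```text
clock: 6.77
tool_pos: [0.6505, -0.0514, 0.0074]
orientation: [-65.6, 90.0, 22.4]
force: [0.6, -0.1, 0.4]
opening: 0.0353
```

Request:
drive_tool(plan=[[[0.001,0,0],[0,0,0],0.4],[[0.002,0,0],[0,0,0],0.4],[[0.003,0,0],[0,0,0],0.4],[[0.003,0,0],[0,0,0],0.4]])

```text
clock: 7.1
tool_pos: [0.6505, -0.0514, 0.0042]
orientation: [-62.1, 90.0, 26.0]
force: [0.2, 0.5, 0.0]
opening: 0.0351
```

Request:
drive_tool(plan=[[[0.001,0,0],[0,0,0],0.4],[[0.002,0,0],[0,0,0],0.4],[[0.003,0,0],[0,0,0],0.4],[[0.003,0,0],[0,0,0],0.4]])

```text
clock: 7.43
tool_pos: [0.6503, -0.0514, 0.001]
orientation: [-16.7, 90.0, 71.3]
force: [-0.1, -0.0, 0.6]
opening: 0.0348
```

Request:
drive_tool(plan=[[[0,0,0],[0,0,0],0],[[0,0,0],[0,0,0],0],[[0,0,0],[0,0,0],0],[[0,0,0],[0,0,0],0],[[0,0,0],[0,0,0],0],[[0,0,0],[0,0,0],0],[[0,0,0],[0,0,0],0]])

```text
clock: 8.02
tool_pos: [0.6503, -0.0514, 0.001]
orientation: [-34.5, 90.0, 53.5]
force: [0.1, -0.0, -0.5]
opening: 0.0135
```

The jaws now hold at 13.5 mm, which is the bar. I'll lift.

Request:
drive_tool(plan=[[[-0.005,0,0],[0,0,0],0],[[-0.03,0,0],[0,0,0],0],[[-0.065,0,0],[0,0,0],0],[[-0.1,0,0],[0,0,0],0],[[-0.135,0,0],[0,0,0],0],[[-0.165,0,0],[0,0,0],0],[[-0.165,0,0],[0,0,0],0]])

```text
clock: 8.6
tool_pos: [0.654, -0.0515, 0.1742]
orientation: [-86.0, 89.3, 2.1]
force: [0.8, 0.3, 0.4]
opening: 0.0139
```

```bash
python3 - <<'E'
from h import *
print(tool()[0],psi(),tool()[2]['force'],tool()[2]['opening'])
goal([.529,.230,.165],120)
E
```

```text
[ 0.654  -0.0515  0.1742] 88.0977301958055 [0.7523 0.3499 0.4464] 0.013920559982164123
shift [0.0079 0.1343 0.2772] turn [-31.9022  -0.1374   0.6481]
```

Request:
drive_tool(plan=[[[0,0.0135,0.028],[-4,0,0],0],[[0,0.027,0.056],[-8,0,0],0],[[0,0.04,0.084],[-12,0,0],0],[[0,0.054,0.111],[-16,0,0],0],[[0,0.067,0.139],[-20,0,0],0],[[0,0.081,0.166],[-24,0,0],0],[[0,0.094,0.194],[-28,0,0],0],[[0,0.108,0.222],[-31.9,0,0.6],0],[[0,0.121,0.25],[-31.9,0,0.6],0],[[0.003,0.1343,0.277],[-31.9,0,0.65],0],[[0.008,0.1343,0.277],[-31.9,0,0.65],0],[[0.008,0.1343,0.277],[-31.9,0,0.65],0],[[0.008,0.1343,0.277],[-31.9,0,0.65],0]])

```text
clock: 9.68
tool_pos: [0.5287, 0.2296, 0.1648]
orientation: [149.5, 89.8, -90.5]
force: [0.1, -0.4, -0.9]
opening: 0.0139
```

```bash
cat > dial.py <<'E'
from h import *
def dial(im,guess=(.5513,.1913)):
    g=proj("wrist",[[*guess,.0855]])[0].astype(int);x0,y0=max(g[0]-75,0),max(g[1]-75,0)
    hsv=cv2.cvtColor(im,cv2.COLOR_BGR2HSV);m=np.zeros(im.shape[:2],np.uint8)
    m[y0:g[1]+75,x0:g[0]+75]=((hsv[...,2]>150)&(hsv[...,1]<60)&1)[y0:g[1]+75,x0:g[0]+75]
    pts=np.array([atz("wrist",p.ravel(),.0855)[:2] for p in cv2.convexHull(max(cv2.findContours(m,0,1)[0],key=cv2.contourArea))])
    return g,m,pts
E
python3 - <<'E'
from dial import *
print(tool()[0],psi(),tool()[2]['opening'],tool()[2]['force'])
im=ctrl.snapshot("wrist")
for k,z in dict(spindle_tip=.114,collar=.096,red_mark=.085).items():
    for r in ctrl.landmark_of("wrist",k)[:2]: print(k,np.round(r['pixel'],1),round(r['confidence'],2),atz("wrist",r['pixel'],z))
cv2.imwrite("pics/w5raw.png",im)
print(proj("wrist",[[.5513,.1913,.114]]))
q=proj("wrist",[[.5513,.1913,.1]])[0].astype(int);y0=max(q[1]-30,0)
crop=im[y0:y0+60,q[0]-30:q[0]+30]
cv2.imwrite("pics/c5.png",np.hstack([cv2.resize(im,(512,384)),cv2.resize(crop,(288,384),interpolation=cv2.INTER_CUBIC) if crop.shape[1]*384!=crop.shape[0]*288 else crop]))
cv2.imwrite("pics/c5.png",np.hstack([cv2.copyMakeBorder(im,0,8,0,0,cv2.BORDER_CONSTANT)[:384],np.vstack([cv2.resize(crop,(288,288),interpolation=cv2.INTER_CUBIC),np.zeros((96,288,3),np.uint8)])]));print(q,y0)
E
```

```text
[0.5287 0.2296 0.1648] 120.03906572534804 0.013855671471026877 [ 0.0803 -0.4257 -0.8671]
spindle_tip [260.4 141.2] 0.83 [0.5532 0.1886 0.114 ]
collar [262.  137.9] 0.62 [0.5528 0.187  0.096 ]
red_mark [216.5 123.2] 0.77 [0.5917 0.1963 0.085 ]
[[260.9309 145.7896]]
[260 143] 113
```

View pics/c5.png

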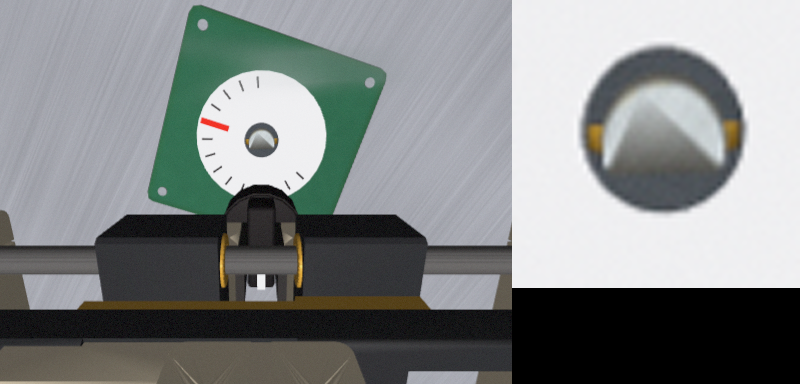

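The view shows the spindle at (261,140) with its flat facing straight down the image, which is the held pointer's direction. Now to measure the spindle and the held knob numerically in this same view.

```bash
python3 - <<'E'
from h import *
im=cv2.imread("pics/w5raw.png");p,Q,o=tool()
hsv=cv2.cvtColor(im,cv2.COLOR_BGR2HSV)
def circ(pts):
    A=np.c_[2*pts,np.ones(len(pts))];s=np.linalg.lstsq(A,(pts**2).sum(1),rcond=None)[0];return s[:2],np.sqrt(s[2]+s[:2]@s[:2])
def intool(xy,z): return Q.inv().apply(np.array([*xy,z])-p)
# collar: non-white blob
g=im[115:168,235:290];m=(cv2.cvtColor(g,6)<175).astype(np.uint8)
n,l,s,c=cv2.connectedComponentsWithStats(m);i=l[25,26];cc=cv2.findContours((l==i).astype(np.uint8),0,1)[0][0].reshape(-1,2)+[235,115]
print('blob',s[i],);pts=np.array([atz("wrist",q,.096)[:2] for q in cv2.convexHull(cc).reshape(-1,2)]);x,r=circ(pts);print('collar',x,r,intool(x,.096))
# dial: upper edge points
m=np.zeros(im.shape[:2],np.uint8);m[60:184,190:335]=((hsv[...,2]>150)&(hsv[...,1]<60))[60:184,190:335]
h=cv2.convexHull(max(cv2.findContours(m,0,1)[0],key=cv2.contourArea)).reshape(-1,2);h=h[h[:,1]<180]
x,r=circ(np.array([atz("wrist",q,.085)[:2] for q in h]));print('dial',x,r,intool(x,.085))
red=((hsv[...,0]<8)|(hsv[...,0]>172))&(hsv[...,1]>130)&(hsv[...,2]>100);red[:,:190]=0;red[180:]=0;ys,xs=np.where(red);R=atz("wrist",[xs.mean(),ys.mean()],.085)[:2]
print('mark',R,np.hypot(*(R-x)),np.degrees(np.arctan2(*(R-x)[::-1])))
o=(hsv[...,0]>8)&(hsv[...,0]<28)&(hsv[...,1]>110);o[:120]=0;o[165:]=0;n,l,s,c=cv2.connectedComponentsWithStats(o.astype(np.uint8))
w=[atz("wrist",c[i],.108) for i in range(1,n) if s[i,4]>4 and 235<c[i][0]<290];print('catches',w)
if len(w)==2:
    d=w[1]-w[0];a=np.degrees(np.arctan2(d[1],d[0]));print('flat heading',a-90,(w[0]+w[1])/2)
# knob rim rows
gr=cv2.cvtColor(im,6);
for c in (251,256,261,266,271): print(c,gr[178:196,c])
for d in (-.003,-.0015,0,.0015):
    t=np.linspace(-1.2,1.2,41);P=proj("wrist",[p+Q.apply([.001,.0225*np.sin(a),d-.0225*np.cos(a)]) for a in t]);T=proj("wrist",[p+Q.apply([.001-.024,.0225*np.sin(a),d-.0225*np.cos(a)]) for a in t])
    print(d,np.interp([251,256,261,266,271],P[:,0],P[:,1]),T[20])
E
```

```text
blob [  9   8  35  34 739]
collar [0.5527 0.1887] 0.013881327787973817 [ 0.0693 -0.0001 -0.0462]
dial [0.5526 0.1889] 0.055377709340182525 [ 0.0803 -0.0001 -0.046 ]
mark [0.5929 0.1978] 0.041271502622459516 12.53211865325147
catches [array([0.5623, 0.1942, 0.108 ]), array([0.5434, 0.1825, 0.108 ])]
flat heading -238.20038255348695 [0.5528 0.1883 0.108 ]
251 [240 239 238 239 240 240 239 168  36  13   9  14   6   8   9   9  38  43]
256 [239 240 239 240 240 239 159   9  15  10  13   6  13   8  18  34  47  33]
261 [239 241 239 238 240 239 170  48  14   1   9  11   6   6  16  27  50  29]
266 [239 239 240 239 238 239 168  41  13   8  15  11  13  11  10  26  47  25]
271 [240 238 239 239 239 239 240 167  39  14  14   7   7  14  16  11  37  48]
-0.003 [185.0869 184.0398 183.6752 184.0006 185.0171] [261.1808 193.851 ]
-0.0015 [187.4412 186.3947 186.0304 186.3564 187.3731] [261.1778 196.514 ]
0 [189.7859 188.74   188.376  188.7027 189.7195] [261.1748 199.1645]
0.0015 [192.121  191.0758 190.7121 191.0393 192.0564] [261.1718 201.8027]
```

```bash
python3 - <<'E'
from h import *
p,Q,o=tool();im=cv2.imread("pics/w5raw.png");g=cv2.cvtColor(im,6)
print(g[184:232,258:265].mean(1).astype(int))
for d in(-.004,-.003,-.002,0): print(d,proj("wrist",[p+Q.apply([.001-z,0,d-r]) for z,r in((0,.0225),(.024,.0225),(.024,.022),(.044,.022),(.044,-.002))])[:,1])
c=ctrl.get_calibration("wrist");R0=np.array(c['R']);t0=np.array(c['t']).ravel()
Rc=R0@Q.as_matrix(); C=Q.inv().apply(-R0.T@t0-p)   # cam in tool
# w2 image: TCP (.6485,-.0524,.151), psi 90.19
im2=cv2.imread("pics/w2raw.png");g2=cv2.cvtColor(im2,6);print(g2[145:212,256:262].mean(1).astype(int))
P2=np.array([.6485,-.0524,.151]);Q2=down(90.19)
K=np.array([[c['fx'],0,c['cx']],[0,c['fy'],c['cy']],[0,0,1.]])
for y in(-.056,-.054,-.052):
    X=np.array([[.6505,y-r,z] for z,r in((0,.0225),(.024,.0225),(.024,.022),(.044,.022),(.044,-.022),(.024,-.0225))])
    cam=(Rc@(Q2.inv().apply(X-P2)-C).T).T
    print(y,cv2.projectPoints(cam,np.zeros(3),np.zeros(3),K,np.array(c['dist_coeffs']))[0].reshape(-1,2)[:,1])
E
```

```text
[168  43  11  10  10  14  11  10  14  26  46  32  42  32   9  11  13  11
   9  14  13  13  14  20  28  32  40  44  46  45  46  46  46  46  47  46
  45  45  45  46  46  44  43  45  44  43  44  43]
-0.004 [182.0949 192.0689 192.9606 203.8206 249.8831]
-0.003 [183.6705 193.851  194.7401 205.8176 251.7214]
-0.002 [185.2418 195.6277 196.514  207.8076 253.5534]
0 [188.3715 199.1645 200.0453 211.7666 257.199 ]
[179 178 179 179 178 179 179 179 178 139  68  11  29  38  24  16  10  25
  44  59  62  60  61  60  60  58  60  60  58  57  59  58  57  58  57  56
  56  56  55  54  54 115 180 194 197 196 190 190 193 195 192 189 188 189
 193 193 189 189 189 188 200 203 184 178 178 179 179]
-0.056 [151.6513 154.6646 155.1538 158.0644 202.1369 197.1274]
-0.054 [153.4742 156.619  157.1065 160.1419 204.0621 198.944 ]
-0.052 [155.2915 158.5669 159.0528 162.212  205.9807 200.7547]
```

```bash
python3 - <<'E'
from h import *
goal([.5506,.1917,.130],121.8)
E
```

```text
shift [ 0.0353  0.0002 -0.0427] turn [-1.8816 -0.1321 -0.0274]
```

Request:
drive_tool(plan=[[[0,0,-0.012],[-0.9,0,0],0],[[0,0,-0.03],[-1.8,-0.1,0],0],[[0,0,-0.0427],[-1.9,-0.13,0],0],[[0.015,0.0002,-0.0427],[-1.9,-0.13,0],0],[[0.028,0.0002,-0.0427],[-1.9,-0.13,0],0],[[0.0353,0.0002,-0.0427],[-1.9,-0.13,0],0],[[0.0353,0.0002,-0.0427],[-1.9,-0.13,0],0],[[0.0353,0.0002,-0.0427],[-1.9,-0.13,0],0]])

```text
clock: 10.55
tool_pos: [0.5508, 0.1913, 0.13]
orientation: [110.9, 89.9, -127.3]
force: [-0.2, -0.1, -0.6]
opening: 0.0137
```

```bash
python3 - <<'E'
from h import *
p,Q,o=tool();print(p,psi(),o['force'],o['moment']);goal([.5506,.1917,.118],121.8)
E
```

```text
[0.5508 0.1913 0.13  ] 121.79590646600943 [-0.1934 -0.1039 -0.5907] [ 0.1297 -0.0437 -0.0496]
shift [ 0.012  -0.      0.0005] turn [-0.0041 -0.0216 -0.0565]
```

Request:
drive_tool(plan=[[[0.004,0,0.0002],[0,0,0],0],[[0.008,0,0.0004],[0,0,0],0],[[0.011,0,0.0005],[0,0,0],0],[[0.013,0,0.0005],[0,0,0],0],[[0.0135,0,0.0005],[0,0,0],0],[[0.0135,0,0.0005],[0,0,0],0]])

```text
clock: 11.05
tool_pos: [0.5504, 0.1917, 0.1164]
orientation: [109.2, 89.9, -129.0]
force: [-0.7, 0.0, -0.3]
opening: 0.0133
```

Request:
drive_tool(plan=[[[0.0007,0,0],[0,0,0],0],[[0.0014,0,0],[0,0,0],0],[[0.002,0,0],[0,0,0],0],[[0.002,0,0],[0,0,0],0]])

```text
clock: 11.38
tool_pos: [0.5504, 0.1917, 0.1143]
orientation: [105.8, 89.9, -132.4]
force: [-0.1, -0.2, -0.1]
opening: 0.0141
```

Request:
drive_tool(plan=[[[0.0007,0,0],[0,0,0],0],[[0.0014,0,0],[0,0,0],0],[[0.002,0,0],[0,0,0],0],[[0.002,0,0],[0,0,0],0]])

```text
clock: 11.72
tool_pos: [0.5503, 0.1916, 0.1121]
orientation: [103.5, 89.9, -134.7]
force: [-0.9, -0.4, -0.7]
opening: 0.0139
```

There's no contact force, and the underside is already about 3 mm below the tip, so the bore seems to have found the D. I'll continue gently.

Request:
drive_tool(plan=[[[0.0007,0,0],[0,0,0],0],[[0.0014,0,0],[0,0,0],0],[[0.002,0,0],[0,0,0],0],[[0.002,0,0],[0,0,0],0]])

```text
clock: 12.05
tool_pos: [0.5502, 0.1916, 0.11]
orientation: [101.3, 89.9, -136.9]
force: [0.3, -0.1, -0.5]
opening: 0.0141
```

Request:
drive_tool(plan=[[[0.0007,0,0],[0,0,0],0],[[0.0014,0,0],[0,0,0],0],[[0.002,0,0],[0,0,0],0],[[0.002,0,0],[0,0,0],0]])

```text
clock: 12.38
tool_pos: [0.5503, 0.1916, 0.1081]
orientation: [106.5, 89.9, -131.6]
force: [0.2, 0.6, 0.2]
opening: 0.0139
```

Request:
drive_tool(plan=[[[0.0007,0,0],[0,0,0],0],[[0.0014,0,0],[0,0,0],0],[[0.002,0,0],[0,0,0],0],[[0.002,0,0],[0,0,0],0]])

```text
clock: 12.72
tool_pos: [0.5505, 0.1917, 0.1063]
orientation: [116.5, 89.9, -121.7]
force: [0.3, -0.2, 4.6]
opening: 0.0136
```

Request:
drive_tool(plan=[[[0.0007,0,0],[0,0,0],0],[[0.0014,0,0],[0,0,0],0],[[0.002,0,0],[0,0,0],0],[[0.002,0,0],[0,0,0],0]])

```text
clock: 13.05
tool_pos: [0.5507, 0.1917, 0.1044]
orientation: [128.8, 89.9, -109.4]
force: [-1.0, -1.0, 4.2]
opening: 0.0138
```

Request:
drive_tool(plan=[[[0.0007,0,0],[0,0,0],0],[[0.0014,0,0],[0,0,0],0],[[0.002,0,0],[0,0,0],0],[[0.002,0,0],[0,0,0],0]])

```text
clock: 13.38
tool_pos: [0.5504, 0.1916, 0.1021]
orientation: [112.2, 89.9, -125.9]
force: [-0.3, -0.3, 1.7]
opening: 0.0135
```

Request:
drive_tool(plan=[[[0.0007,0,0],[0,0,0],0],[[0.0014,0,0],[0,0,0],0],[[0.002,0,0],[0,0,0],0],[[0.002,0,0],[0,0,0],0]])

```text
clock: 13.72
tool_pos: [0.5497, 0.1912, 0.0989]
orientation: [93.2, 89.8, -145.0]
force: [1.2, -0.4, -3.8]
opening: 0.0135
```

The force reversed at 98.9 mm, so the catches are pulling the knob on. A little further.

Request:
drive_tool(plan=[[[0.0007,0,0],[0,0,0],0],[[0.0014,0,0],[0,0,0],0],[[0.002,0,0],[0,0,0],0],[[0.002,0,0],[0,0,0],0]])

```text
clock: 14.05
tool_pos: [0.5496, 0.1913, 0.097]
orientation: [93.7, 89.8, -144.6]
force: [0.4, -0.1, -0.4]
opening: 0.0136
```

Request:
drive_tool(plan=[[[0.0005,0,0],[0,0,0],0],[[0.001,0,0],[0,0,0],0],[[0.001,0,0],[0,0,0],0]])

```text
clock: 14.3
tool_pos: [0.5497, 0.1913, 0.0964]
orientation: [95.7, 89.8, -142.5]
force: [-2.3, -0.6, 5.2]
opening: 0.0136
```

It's seated on the collar: 5 N at 96.4 mm, against an expected home of about 97. I'll press slightly more and hold, then release the press.

Request:
drive_tool(plan=[[[0.0007,0,0],[0,0,0],0],[[0.0014,0,0],[0,0,0],0],[[0.0014,0,0],[0,0,0],0],[[0.0014,0,0],[0,0,0],0]])

```text
clock: 14.63
tool_pos: [0.5497, 0.1912, 0.0954]
orientation: [98.2, 89.8, -140.0]
force: [-3.0, -0.9, 6.4]
opening: 0.0135
```

Request:
drive_tool(plan=[[[-0.0006,0,0],[0,0,0],0],[[-0.001,0,0],[0,0,0],0],[[-0.001,0,0],[0,0,0],0]])

```text
clock: 14.88
tool_pos: [0.5497, 0.1913, 0.0967]
orientation: [98.5, 89.9, -139.7]
force: [-0.6, -0.3, 4.5]
opening: 0.0137
```

The stiffness of about 1–2 N/mm matches the sprung collar, so the knob is home. Now the first part of the clockwise turn.

Request:
drive_tool(plan=[[[0,-0.0003,0],[6.8,0,0],0],[[0,-0.0005,-0.0001],[13.6,0,0],0],[[0,-0.0008,-0.0001],[20.4,0,0],0],[[0,-0.0011,-0.0003],[27.2,0,0],0],[[0,-0.0011,-0.0003],[27.2,0,0],0]])

```text
clock: 15.3
tool_pos: [0.5513, 0.1924, 0.0969]
orientation: [108.0, 90.0, -157.6]
force: [-1.5, 2.8, 4.8]
opening: 0.0138
```

Request:
drive_tool(plan=[[[0,-0.0004,0],[6.8,0,0],0],[[0,-0.0008,-0.0001],[13.6,0,0],0],[[0,-0.0012,-0.0002],[20.4,0,0],0],[[0,-0.0016,-0.0004],[27.2,0,0],0],[[0,-0.002,-0.0006],[34,0,0],0],[[0,-0.0023,-0.0009],[40.8,0,0],0],[[0,-0.0023,-0.0009],[40.8,0,0],0]])

```text
clock: 15.88
tool_pos: [0.5535, 0.1919, 0.0968]
orientation: [135.2, 89.9, -171.4]
force: [-1.5, 1.7, 3.4]
opening: 0.0137
```

```bash
python3 - <<'E'
from h import *
p,Q,o=tool();print(p,psi(),o['force'],o['moment']);goal(p,12.6)
E
```

```text
[0.5535 0.1919 0.0968] 53.423045567895386 [-1.5063  1.6567  3.4074] [0.7336 0.7986 0.0267]
shift [0. 0. 0.] turn [40.823  -0.0476 -0.0216]
```

Forces stay low. I'll turn the remaining 40.8°.

Request:
drive_tool(plan=[[[0,-0.0004,0],[6.8,0,0],0],[[0,-0.0008,-0.0001],[13.6,0,0],0],[[0,-0.0012,-0.0002],[20.4,0,0],0],[[0,-0.0016,-0.0004],[27.2,0,0],0],[[0,-0.002,-0.0006],[34,0,0],0],[[0,-0.0023,-0.0009],[40.8,0,0],0],[[0,-0.0023,-0.0009],[40.8,0,0],0],[[0,-0.0023,-0.0009],[40.8,0,0],0],[[0,-0.0023,-0.0009],[40.8,0,0],0]])

```text
clock: 16.63
tool_pos: [0.5548, 0.19, 0.0969]
orientation: [150.8, 90.0, 163.8]
force: [-3.5, 2.4, 3.1]
opening: 0.0137
```

```bash
python3 - <<'E'
from h import *
p,Q,o=tool();print(p,psi(),o['force'],o['moment'],o['opening'],o['joint_pos'])
im=ctrl.snapshot("wrist");cv2.imwrite("pics/w6raw.png",im)
for k,z in dict(pointer=.14,red_mark=.085).items():
    for r in ctrl.landmark_of("wrist",k)[:2]: print(k,np.round(r['pixel'],1),round(r['confidence'],2),atz("wrist",r['pixel'],z))
E
```

```text
[0.5548 0.19   0.0969] 13.009998242601952 [-3.4901  2.4423  3.145 ] [1.0188 0.8801 0.0905] 0.01368457488831654 [  37.9669   17.4737  -18.7572   -0.049   -53.7977 -114.928 ]
pointer [261.3 286.7] 0.81 [0.5732 0.1946 0.14  ]
pointer [ 41.1 282. ] 0.74 [0.5956 0.0839 0.14  ]
```

Now I'll let go and lift away.

Request:
drive_tool(plan=[[[0,0,0],[0,0,0],0.4],[[0,0,0],[0,0,0],0.4],[[0,0,0],[0,0,0],0.4],[[0,0,0],[0,0,0],0.4],[[0,0,0],[0,0,0],0.4],[[-0.01,0,0],[0,0,0],0.4],[[-0.03,0,0],[0,0,0],0.4],[[-0.06,0,0],[0,0,0],0.4],[[-0.09,0,0],[0,0,0],0.4],[[-0.12,0,0],[0,0,0],0.4],[[-0.12,0,0],[0,0,0],0.4],[[-0.12,0,0],[0,0,0],0.4],[[-0.12,0,0],[0,0,0],0.4]])

```text
clock: 17.87
tool_pos: [0.5545, 0.1898, 0.2168]
orientation: [145.9, 89.9, 158.7]
force: [-0.4, -0.6, -0.9]
opening: 0.035
```

```bash
python3 - <<'E'
from h import *
p,Q,o=tool();print(p,psi(),o['force'],o['opening'])
im=ctrl.snapshot("wrist");cv2.imwrite("pics/w7raw.png",im)
for k,z in dict(knob=.096,pointer=.14,red_mark=.085).items():
    for r in ctrl.landmark_of("wrist",k)[:2]: print(k,np.round(r['pixel'],1),round(r['confidence'],2),atz("wrist",r['pixel'],z))
for n in ("scene","top"):
    ctrl.snapshot(n)
    for k in ("sherd","cone","bottle_base","spatula","knob"):
        for r in ctrl.landmark_of(n,k)[:1]: print(n,k,np.round(r['pixel'],1),round(r['confidence'],2))
cv2.imwrite("pics/c7.png",cv2.resize(im[90:270,150:370],None,fx=3.5,fy=3.3,interpolation=cv2.INTER_CUBIC)[:600,:800])
E
```

```text
[0.5545 0.1898 0.2168] 12.80152384535736 [-0.4429 -0.582  -0.9025] 0.035027540352689505
knob [259.3 181.3] 0.76 [0.5547 0.1884 0.096 ]
knob [262.6 176.6] 0.63 [0.5491 0.1905 0.096 ]
pointer [264.4 211.5] 0.88 [0.5709 0.1969 0.14  ]
pointer [ 85.6 146. ] 0.75 [0.5478 0.0366 0.14  ]
red_mark [264.2 211.5] 0.65 [0.5888 0.2015 0.085 ]
scene sherd [189.8 216.3] 0.62
scene cone [187.9 289.9] 0.57
scene bottle_base [103.7 256.9] 0.86
scene spatula [296.3 292.7] 0.68
scene knob [311.6 145.9] 0.65
top sherd [299.2 253.9] 0.6
top cone [337.9 200.2] 0.74
top bottle_base [377.1 262.8] 0.9
top spatula [283.6 143. ] 0.71
top knob [266.3 221.8] 0.69
```

View pics/c7.png

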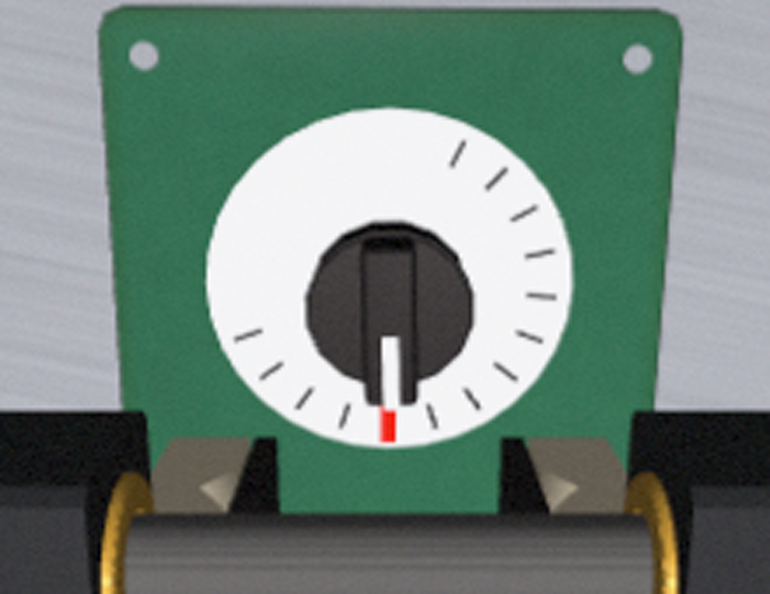

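The view shows the knob centred on the dial, with its pointer tip at (393,405) right at the red mark (389,425). That is within about 2°. The fingers are clear of everything, so I'm handing in.

```bash
python3 - <<'E'
from plant import ctrl
print(ctrl.get_obs()['clock'],ctrl.close_job())
E
```

```text
the job is handed in; nothing more can be done
18.6667 None
```

I fitted the 45 mm black knob to the spindle, turned it clockwise to the red mark and let go. The job was handed in at 18.7 s, and no verdict was reported.

- **Grasp:** The first close missed. The real finger ends sit about 25 mm above the reported TCP, so the jaws shut above the bar. I reopened, felt down and gripped the bar at 13.6 mm.
- **Fit:** The flat was seen at about 122°, some 1.9 rad anticlockwise of the mark. With the pointer lined up to it, the knob slid on without standing on the tip. The catches resisted by about 5 N, below the stated 9 N, then pulled the knob in. It seated on the sprung collar, and I measured at most 6.4 N vertically while pressing.
- **Last checks:**
  - The pointer is within about 2° of the mark and the knob looks centred on the dial.
  - The tool height before release put the knob's underside at about 95.8 mm, against 96 mm for fully home. I took that from the grip and did not measure it again after letting go.
  - The gripper was clear, with no contact force.
- **Other objects:** The sherd, cone, bottle base and spatula were never approached closely. Network readings agree with the start to a few pixels. The top camera's cone reading shifted 5 px (about 13 mm), but the scene camera's stayed within about 2 px, so I took the shift for detector noise.

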